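# Slide the vial carrier along the bent transfer rail to its end stop

## Robot

A 6-joint arm with a two-finger parallel gripper is mounted at the origin on the work surface. World frame = base frame: x ahead of the robot, y to its left, z up, the work surface at z = 0. Lengths are in mm, angles in rad, forces in N, time in s.
With the tool pointing down it reaches from about 350 to 725 mm from the base axis. Payload 6 kg.
Tool frame: the origin (TCP) lies midway between the tips of the shut fingers; the grasp point (between the pads) lies 19 mm behind it (ctrl.tcp_to_grasp is the distance from the TCP to the grasp point, in mm); x points along the fingers, y is the direction in which the jaws open and shut, and the axes are right-handed (so a half turn about x gives the same grasp; the last joint's range is limited). The gripper opens to 85 mm and grips with 20 to 120 N. Pads are 22 mm wide; open, the fingers measure 114 mm over their backs; the gripper's body (76 mm by 85 mm) begins 54 mm behind the grasp point. The pads swing forward as they close: fully open they stand 13 mm farther back than shut.
Start: joints at [1.514, 0.04, 0.085, 0, -1.615, -0.334], TCP at [228.529, 554.75, 231.261] pointing down, gripper open.
Joint ranges: [-2.56, 2.56], [-1.29, 2.01], [-1.08, 1.49], [-3.29, 1.98], [-2.81, -0.18], [-2.99, 2.99]. Speed limits (rad/s): [2.57, 2.57, 3.01, 3.14, 3.14, 3.14].

## Interface

Orientations are given as a unit quaternion [x, y, z, w].
In Python, from workcell import ctrl gives the robot as it stands.
- The arm moves only by the tool play_rows, never from a script. Its arguments are lists of equal length, an entry for each row: "travel": the shift along the world's x, y, z normalised to -1 to 1, where 1 is 100 mm, a list of three; "dr": the turn, a rotation vector about the world's x, y, z normalised to -1 to 1, where 1 is 4 degrees, a list of three; "hand": the opening, from 0 (shut) to 1 (fully open). In form: {"travel": [[x, y, z], ...], "dr": [[wx, wy, wz], ...], "hand": [hand, ...]}. A call has 1 to 5 rows; each row shifts and turns the commanded pose from where the row before left it; what a row does not reach is not made up. A row lasts 1/12 s, in which the tool goes at most 41.7 mm and 7.16 degrees, less where a joint would pass 70% of its speed; a pose out of reach is approached as far as the arm can. A call with a number of a shift or a turn outside -1 to 1 is refused whole. A call with a gripper value outside its range is refused whole. The fingers move at their own pace and stop on an object; "grip_force" is the grip in N (left out, the last holds). Time passes only in rows, so rows that do not move let the fingers close. It gives the time, the measured TCP pose, the force and the opening at its end, in the units of the state.
- ctrl.read_state(): the state, without advancing time (a new reading comes with each control period).
- ctrl.read_camera(name): name is "side" or "top" or "wrist"; returns a dict with "color" (384x512x3 uint8, red, green, blue), "fx", "fy", "cx", "cy" (pixels), "origin" and "attitude" of the camera in the world; the wrist camera has in their place "mount" (4x4, takes a point from camera to tool coordinates, whose origin is the TCP and whose axes are the tool frame's). Camera axes: x right, y up, looking along -z (the intrinsics and any distortion apply to the point x, -y, -z); pixel columns grow to the right and rows downward; lengths in mm; the calibration is good to about 2 mm. The wrist camera is an equidistant fisheye: a pixel r from the principal point sees the ray r / f radians off the axis. A picture is of the moment at which its call begins: read the wrist's pose just before it. There is no depth.
- ctrl.job_done(): hands the job in, once; it reports no verdict.
Trained networks look in a picture, given as the dict that the camera call returned (one of the last four; its "shot" number tells which), for a name from the list of things; names that differ only in an ending like _2 or _b are one class to them, and where a whole thing is asked for, a point or a joint stands for the part that bears it (a point fixed in the world has none). Each returns a list of dicts, best first, with "confidence" (0 to 1); they miss things now and then, are a little off and sometimes report something else, mostly with a low value. They report only what shows in the picture. A call takes as long as a camera call. They do not tell look-alikes from the thing itself.
- ctrl.masks_of(picture, label): "region" (384x512 bool, what is visible of it) and "extent" ([left, top, right, bottom] in pixels, round what is visible of it).
The state is a dict: "clock": time; "q": joint angles; "qvel": joint speeds; "joint_torque": joint torques, N m; "tool_pos": TCP position; "tcp_rot": TCP orientation; "force": force on the tool from outside, world axes, zero at the start; "wrist_torque": the same for the moment, N m; "finger_gap": opening from 0.0 (shut) to 1.0 (fully open).
Only numpy, scipy, OpenCV 4.12 (cv2) and the standard library are available. Lean on these libraries where they do the work, as an engineer would, in place of code of your own. Each camera call takes 0.05 s, during which the arm holds its last target. There are 200 camera calls.

## Task

The sample vial in the ring carrier on the bent rail is due at the microscope: take the carrier by its upright fin, slide it along the rail round both corners until it sits up against the stop at the far end, and let it hang there at rest. Leave the spare carrier that lies on the bench where it is.

Things in the scene. Friction and masses are not known exactly. Their poses are not given: they have to be found in the camera images.
- rail: Fixed white rod, 8 mm thick, centre line 160 mm above the bench; origin on the bench under its middle. In plan (mm): run 1 on x=-60 from leg (-60,-155) along +y to y=-35; 90 deg bend, radius 35, centre (-25,-35), to (-25,0); run 2 along +x to (25,0); bend, centre (25,35), to (60,35); run 3 along +y to leg (60,155). Stop discs, 30 wide, 8 thick: (-60,-128) and (60,128). Carrier starts on run 1.
- carrier_fin (a point): Grip point of the carrier on the rail: metal ring (38 mm outside, 26 hole, 22 long) captive on the rod, upright black fin above (10 thick, 20 along rod), vial below; 50 to 100 g. Point: on the fin, 50 above ring centre, 17 below fin top, 31 above ring top. Axes: y along the hole and rod, x across the 10 mm, z up. Hangs upright, point 41 above rod centre; can rise 9 to centre the hole on the rod.
- stop_park (a point): On the rod's centre line (160 mm above the bench): where the ring's centre is, seen from above, when the carrier touches the stop at the end of run 3; (60, 113) mm in the rail's axes. Axes as the rail's, stop disc on the +y side. The carrier must be turned along with the rod at both bends, its y axis along the rod.
- spare_center (a point): Centre of the ring of the spare carrier, same make as the one on the rail, that lies loose on its side on the bench, 11 mm above it. To be left alone.
Things that resemble listed ones, but are neither listed nor needed, are in the scene too. Leave any blue look-alike of the part that bears carrier_fin alone.

How it is judged:
By the outcome, as a careful person would: the job done as asked, in the order asked, and still so for the second after the job is handed in, with the robot touching nothing.
It also fails if it takes over 48 s, if anything falls off the work surface, if the arm or the gripper's body presses on something with over 40 N, if the wrist force passes 120 N, or if a joint passes its speed limit or range.

## Working session

There is one attempt and no reset: what is moved stays moved. The work goes in short steps, Python scripts to look and compute and a tool call to move; the robot and the scene stay as the last step left them, time stands still between calls to the robot, and variables do not carry over. Pictures are saved under pics/ and viewed, about 8 in all and at most 12, crops included, and the job is handed in when it is done.

Besides the shell and the picture viewer there is one more tool, called after "Request:" as name(argument=value, ...) on one line, values as JSON. play_rows: Moves the arm, as the interface text tells. Its arguments: {"type":"object","properties":{"travel":{"type":"array","items":{"type":"array","items":{"type":"number","minimum":-1,"maximum":1}}},"dr":{"type":"array","items":{"type":"array","items":{"type":"number","minimum":-1,"maximum":1}}},"hand":{"type":"array","items":{"type":"number"}},"grip_force":{"type":"number"}},"required":["travel","dr","hand"]}

```bash
mkdir -p pics; cat > h.py <<'E'
import numpy as np, cv2
from scipy.spatial.transform import Rotation as R
from workcell import ctrl
def rot(a):
    a=np.array(a,float)
    return a if a.shape==(3,3) else R.from_quat(a).as_matrix()
def save(p,n,crop=None,s=1):
    im=p["color"][...,::-1]
    if crop: im=im[crop[1]:crop[3],crop[0]:crop[2]]
    cv2.imwrite("pics/"+n,cv2.resize(im,None,fx=s,fy=s,interpolation=cv2.INTER_CUBIC))
def onplane(p,uv,z):
    d=np.array([(uv[0]-p["cx"])/p["fx"],-(uv[1]-p["cy"])/p["fy"],-1])
    d=rot(p["attitude"])@d; o=np.array(p["origin"]); return o+d*(z-o[2])/d[2]
def proj(p,X):
    c=(np.atleast_2d(X)-np.array(p["origin"]))@rot(p["attitude"])
    return np.c_[p["cx"]+p["fx"]*c[:,0]/-c[:,2], p["cy"]-p["fy"]*c[:,1]/-c[:,2]]
E
python3 - <<'E'
from h import *
for n in ("top","side"):
    p=ctrl.read_camera(n); save(p,n+"0.png",s=1.5)
    print(n,{k:v for k,v in p.items() if k!="color"})
    for l in ("rail","carrier_fin","spare_center"):
        for m in ctrl.masks_of(p,l): print(l,round(m["confidence"],2),m["extent"],np.argwhere(m["region"]).mean(0)[::-1].round(1))
print(ctrl.read_state())
E
```

```text
top {'fx': 437.8991306336398, 'fy': 437.8991306336398, 'cx': 256.6583724000355, 'cy': 192.11400595005117, 'origin': array([ 411.06026381,   27.78127381, 1565.26772523]), 'attitude': array([-0.01887811,  0.03513578,  0.70999553, -0.7030757 ]), 'shot': 1}
rail 0.71 [198.3, 164.5, 304.1, 218.5] [247.1 189.9]
rail 0.62 [275.7, 203.1, 284.9, 217.4] [281.4 208.4]
carrier_fin 0.54 [293.8, 172.6, 305.6, 182.5] [301.7 179.6]
carrier_fin 0.38 [279.3, 203.5, 286.2, 214.0] [281.6 208.3]
spare_center 0.62 [349.0, 155.7, 386.4, 162.4] [368.7 159.2]
side {'fx': 363.83158377729154, 'fy': 363.83158377729154, 'cx': 254.8243665969143, 'cy': 188.08160112875754, 'origin': array([ -46.89179075, -643.57680116,  830.70102202]), 'attitude': array([ 0.40883367, -0.14638237, -0.30550893,  0.84740281]), 'shot': 2}
rail 0.92 [239.5, 151.2, 291.3, 267.5] [268.4 216.6]
carrier_fin 0.79 [305.8, 209.1, 315.7, 242.8] [311.8 226.7]
carrier_fin 0.68 [262.6, 188.9, 277.1, 229.9] [268.8 206.6]
spare_center 0.9 [377.7, 260.3, 419.8, 299.2] [398.9 282.7]
{'clock': 0.4, 'q': array([ 1.51367772e+00,  4.03263052e-02,  8.46767275e-02, -5.91940777e-05,
       -1.61550448e+00, -3.33673903e-01]), 'qvel': array([-0.00068971, -0.00044961,  0.00203633, -0.00199444, -0.0019313 ,
        0.00063259]), 'joint_torque': array([ 1.92532250e-03, -3.67397332e+01,  3.46999311e+01,  6.92395359e+00,
       -1.73633471e-03, -4.63709412e-06]), 'tool_pos': array([228.5195135 , 554.71539589, 231.11009251]), 'tcp_rot': array([-0.69364801,  0.13741574,  0.69365456,  0.13715944]), 'force': array([ 0.02821852, -0.40937229,  0.53330536]), 'wrist_torque': array([-0.0422158 , -0.03972574,  0.00837746]), 'finger_gap': 1.0011529113312587}
```

```bash
python3 - <<'E'
from h import *
p=ctrl.read_camera("top"); save(p,"top1.png",(180,120,400,260),3.6)
p=ctrl.read_camera("side"); save(p,"side1.png",(215,130,435,310),3.3)
E
```

```text
(no output)
```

View pics/top1.png

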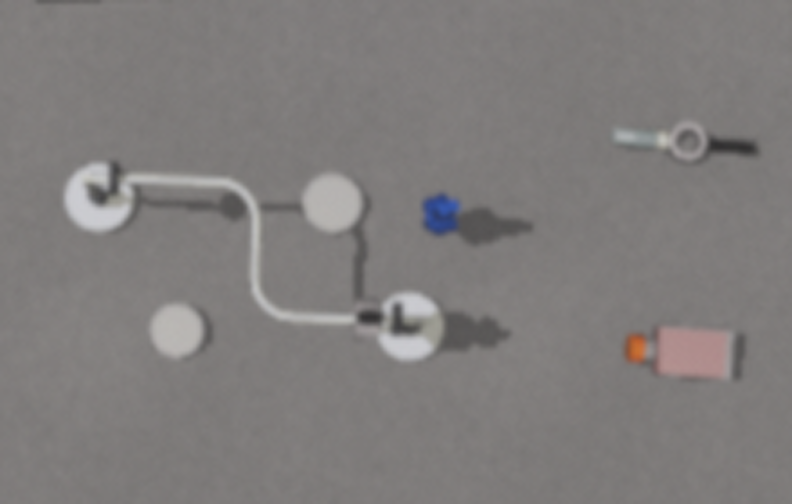

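View pics/side1.png

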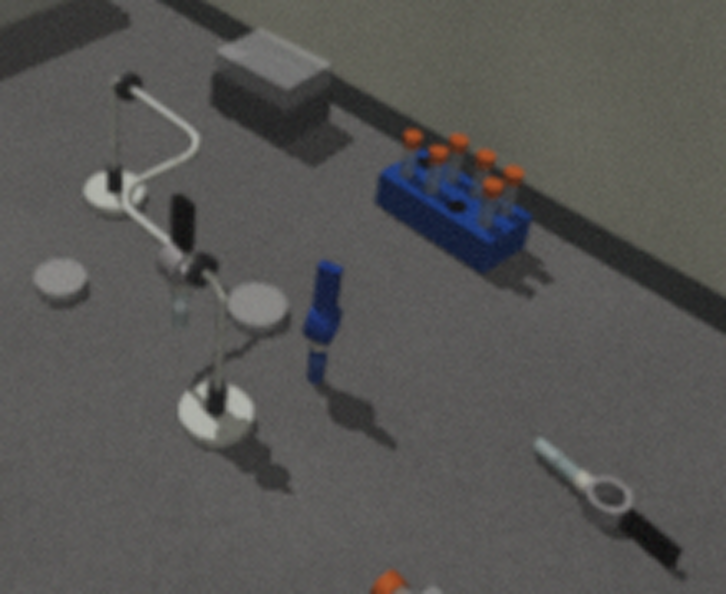

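The top crop shows the rail with the carrier on it: black fin at crop (370,317), about full-frame (283,208), beside the run‑1 stop on the right. The far stop is at crop (113,180). Three things could be the carrier:
- **Carrier on the rail:** full-frame (283,208). Its metal ring is threaded on the white rod and its fin is black and upright, so this is the one meant. The side crop confirms it at (180,240).
- **Blue look-alike:** full-frame (302,180). Leave it alone.
- **Spare:** lying on the bench at full-frame (370,159). Leave it alone.

Next I fit the rail pose.

```bash
cat >> h.py <<'E'
def center(s0=-155,s1=155,n=200):
    P=[(-60,y) for y in np.linspace(s0,-35,60)]
    P+=[(-25-35*np.cos(a),-35+35*np.sin(a)) for a in np.linspace(0,np.pi/2,30)]
    P+=[(x,0) for x in np.linspace(-25,25,30)]
    P+=[(25+35*np.sin(a),35-35*np.cos(a)) for a in np.linspace(0,np.pi/2,30)]
    P+=[(60,y) for y in np.linspace(35,s1,60)]
    return np.array(P)
def w(T,P,z=160):
    P=np.atleast_2d(P);c,s=np.cos(T[2]),np.sin(T[2])
    return np.c_[T[0]+c*P[:,0]-s*P[:,1],T[1]+s*P[:,0]+c*P[:,1],np.full(len(P),z)]
E
python3 - <<'E'
from h import *
from scipy.optimize import minimize
p=ctrl.read_camera("top"); q=ctrl.read_camera("side")
f=lambda c,r:(180+c/3.6,120+r/3.6)
px={(-60,-128):f(395,317),(60,128):f(115,180),(-60,0):f(255,317),(60,0):f(255,182)}
A=np.array(list(px),float);B=np.array([onplane(p,v,160)[:2] for v in px.values()])
ca,cb=A-A.mean(0),B-B.mean(0)
th=np.arctan2((ca[:,0]*cb[:,1]-ca[:,1]*cb[:,0]).sum(),(ca*cb).sum())
T=np.array([0,0,th]);T[:2]=B.mean(0)-w(T,A.mean(0))[0,:2];print("init",T)
def br(p,P):
    g=cv2.GaussianBlur(p["color"].min(2).astype(np.float32),(0,0),1.0)
    u=proj(p,P).astype(np.float32)
    return cv2.remap(g,u[:,0].reshape(-1,1),u[:,1].reshape(-1,1),cv2.INTER_LINEAR).mean()
C=center(-90,120)
for name,ps in (("top",[p]),("side",[q]),("both",[p,q])):
    r=minimize(lambda t:-sum(br(a,w(t,C)) for a in ps),T,method="Nelder-Mead",options=dict(initial_simplex=T+np.array([[0,0,0],[8,0,0],[0,8,0],[0,0,.06]])))
    print(name,r.x.round(3),r.fun)
T=r.x
np.save("T.npy",T)
for pic,n in((p,"top"),(q,"side")):
    for m in ctrl.masks_of(pic,"carrier_fin"):
        uv=np.argwhere(m["region"]).mean(0)[::-1]; X=onplane(pic,uv,195 )
        print(n,uv.round(1),"rail xy",(w([0,0,-T[2]],X[:2]-T[:2])[0]).round(1))
    im=pic["color"].copy()
    for u in proj(pic,w(T,C)): im[int(round(u[1])),int(round(u[0]))]=(255,0,0)
    save({"color":im},n+"f.png",(180,100,400,300),3)
a=ctrl.read_camera("wrist");print({k:v for k,v in a.items() if k!="color"})
E
```

```text
init [ 5.28327874e+02  1.36084745e+01 -2.43216892e-02]
top [ 5.29547e+02  1.54030e+01 -4.10000e-02] -163.54969787597656
side [ 5.33376e+02  1.89430e+01 -4.40000e-02] -128.3303985595703
both [ 5.31173e+02  1.62540e+01 -3.90000e-02] -287.4532775878906
side [312.2 225.7] rail xy [ -46.2 -252.4  160. ]
side [268.6 208.2] rail xy [ -90.9 -135.8  160. ]
{'fx': 297.3186396354542, 'fy': 297.3186396354542, 'cx': 255.31743987814627, 'cy': 187.35874129348366, 'mount': array([[ 7.39452531e-04,  3.04305918e-01, -9.52574071e-01,
        -1.41798971e+02],
       [ 9.99999686e-01, -4.95986866e-04,  6.17821310e-04,
         7.71135819e-01],
       [-2.84457548e-04, -9.52574229e-01, -3.04306190e-01,
        -7.79199584e+01],
       [ 0.00000000e+00,  0.00000000e+00,  0.00000000e+00,
         1.00000000e+00]]), 'shot': 7}
```

```bash
python3 - <<'E'
from h import *
T=np.load("T.npy"); s=ctrl.read_state(); M=rot(s["tcp_rot"]); print(M.round(3)); print("tool y yaw deg",np.degrees(np.arctan2(M[1,1],M[0,1])),"q6",s["q"][5],"q1",s["q"][0])
p=ctrl.read_camera("top"); q=ctrl.read_camera("side")
def tri(a,b):
    A=[];B=[]
    for c,uv in((p,a),(q,b)):
        o=np.array(c["origin"]); d=onplane(c,uv,0)-o; d/=np.linalg.norm(d); N=np.eye(3)-np.outer(d,d);A.append(N);B.append(N@o)
    return np.linalg.solve(sum(A),sum(B))
g=lambda c,r:(215+c/3.3,130+r/3.3); f=lambda c,r:(180+c/3.6,120+r/3.6)
for n,a,b in(("blue centre",f(440,215),g(322,320)),("blue top",f(440,207),g(329,265)),("fin top",f(370,317),g(182,200)),("stop1",f(397,317),g(203,268)),("stop2",f(115,178),g(127,86))):
    X=tri(a,b); print(n,X.round(0),"rail",w([0,0,-T[2]],X[:2]-T[:2])[0,:2].round(0))
E
```

```text
[[-0.    -0.381 -0.925]
 [-0.    -0.925  0.381]
 [-1.     0.    -0.   ]]
tool y yaw deg -112.39102358918275 q6 -0.33369480054531964 q1 1.5136935314437103
blue centre [ 566. -164.   80.] rail [  42. -179.]
blue top [ 569. -158.  139.] rail [  45. -173.]
fin top [465. -85. 219.] rail [ -62. -103.]
stop1 [ 467. -113.  164.] rail [ -60. -131.]
stop2 [593. 138. 162.] rail [ 57. 124.]
```

Request:
play_rows(travel=[[0.13,-0.36,0.1],[0.13,-0.36,0.1],[0.13,-0.36,0.1],[0.13,-0.36,0.1],[0.13,-0.36,0.1]], dr=[[0,0,-0.97],[0,0,-0.97],[0,0,-0.97],[0,0,-0.97],[0,0,-0.97]], hand=[1,1,1,1,1])

```text
clock: 1.27
tool_pos: [293.8, 373.0, 281.8]
tcp_rot: [0.66, -0.253, -0.66, -0.253]
force: [1.3, 0.4, -0.1]
finger_gap: 1.0
```

Request:
play_rows(travel=[[0.13,-0.36,0.05],[0.13,-0.36,0.05],[0.13,-0.36,0.05],[0.13,-0.36,0.05],[0.13,-0.36,0]], dr=[[0,0,-0.97],[0,0,-0.97],[0,0,-0.97],[0,0,-0.97],[0,0,-0.97]], hand=[1,1,1,1,1])

```text
clock: 1.68
tool_pos: [358.8, 193.0, 302.8]
tcp_rot: [0.608, -0.36, -0.608, -0.362]
force: [1.1, 0.0, -0.5]
finger_gap: 1.001
```

Request:
play_rows(travel=[[0.13,-0.36,0],[0.13,-0.36,0],[0.13,-0.36,0],[0.13,-0.36,0],[0.13,-0.36,0]], dr=[[0,0,-0.97],[0,0,-0.97],[0,0,-0.97],[0,0,-0.97],[0,0,-0.97]], hand=[1,1,1,1,1])

```text
clock: 2.1
tool_pos: [423.6, 12.8, 301.8]
tcp_rot: [0.539, -0.458, -0.538, -0.459]
force: [0.8, -0.4, 0.2]
finger_gap: 0.998
```

Request:
play_rows(travel=[[0.13,-0.36,0],[0.13,-0.36,0],[0.13,-0.34,0],[0,0,0]], dr=[[0,0,-0.97],[0,0,-0.97],[0,0,-0.97],[0,0,0]], hand=[1,1,1,1])

```text
clock: 2.43
tool_pos: [463.0, -96.2, 300.3]
tcp_rot: [-0.487, 0.513, 0.488, 0.511]
force: [-0.9, 1.4, -0.6]
finger_gap: 1.0
```

```bash
cat >> h.py <<'E'
def wcam():
    s=ctrl.read_state(); a=ctrl.read_camera("wrist")
    H=np.eye(4);H[:3,:3]=rot(s["tcp_rot"]);H[:3,3]=s["tool_pos"]; a["H"]=H@np.array(a["mount"]); return a
def wproj(a,X):
    H=a["H"]; c=(np.atleast_2d(X)-H[:3,3])@H[:3,:3]; d=np.c_[c[:,0],-c[:,1],-c[:,2]]
    r=np.hypot(d[:,0],d[:,1]); k=np.arctan2(r,d[:,2])/np.maximum(r,1e-9)
    return np.c_[a["cx"]+a["fx"]*k*d[:,0],a["cy"]+a["fy"]*k*d[:,1]]
E
python3 - <<'E'
from h import *
T=np.load("T.npy"); a=wcam(); s=ctrl.read_state();M=rot(s["tcp_rot"]);print(M.round(3),s["q"].round(2))
im=cv2.resize(a["color"],None,fx=1.5,fy=1.5,interpolation=cv2.INTER_CUBIC)
for u in wproj(a,w(T,center(-130,128))): cv2.circle(im,tuple(int(v*1.5) for v in u),1,(255,0,0),-1)
for P,z in(((-60,-103),218),((-60,-103),201)):
    u=wproj(a,w(T,P,z))[0];cv2.circle(im,tuple(int(v*1.5) for v in u),3,(0,255,0),-1)
for l in("rail","carrier_fin"):
    for m in ctrl.masks_of(a,l): print(l,round(m["confidence"],2),m["extent"])
save({"color":im},"w1.png")
E
```

```text
[[-0.002 -0.999  0.045]
 [-0.001  0.045  0.999]
 [-1.     0.002 -0.001]] [ 0.23 -0.28 -0.08  0.   -1.77 -0.27]
rail 0.8 [175.6, 99.5, 274.0, 332.0]
carrier_fin 0.63 [234.9, 168.1, 269.6, 220.2]
carrier_fin 0.58 [144.6, 99.8, 187.2, 130.1]
```

View pics/w1.png

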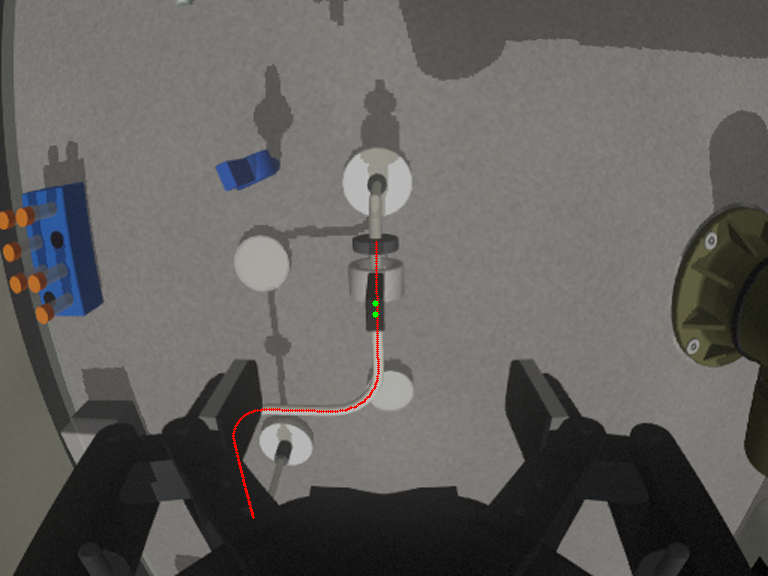

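```bash
cat > fit.py <<'E'
from h import *
from scipy.optimize import minimize
def fit(a,C,T,show=True):
    g=cv2.GaussianBlur(a["color"].min(2).astype(np.float32),(0,0),1.5)
    def f(t):
        u=wproj(a,w(t,C)).astype(np.float32)
        return -cv2.remap(g,u[:,0].reshape(-1,1),u[:,1].reshape(-1,1),cv2.INTER_LINEAR).mean()
    r=minimize(f,T,method="Nelder-Mead",options=dict(initial_simplex=T+np.array([[0,0,0],[4,0,0],[0,4,0],[0,0,.03]])))
    return r.x,r.fun
E
python3 - <<'E'
from fit import *
T=np.load("T.npy"); a=wcam(); C=center(-72,35); C=C[(C[:,0]<25)]
T2,f=fit(a,C,T); print(T,T2,f)
np.save("T2.npy",T2)
for y in range(-112,-94,2): print(y,(1.5*wproj(a,w(T2,[(-65,y+10),(-55,y+10),(-60,y)],218))).round(0).tolist())
m=cv2.inRange(a["color"][178:235,235:270].max(2),0,50); ys,xs=np.nonzero(m); print("dark rows",1.5*(ys.min()+178),1.5*(ys.max()+178),"cols",1.5*(xs.min()+235),1.5*(xs.max()+235), 1.5*(np.median(xs[ys>25])+235))
print("stop1 edge rows",(1.5*wproj(a,w(T2,[(-60,-124),(-60,-132)],175))).round(0).tolist())
P=w(T2,(-60,-105))[0]; s=ctrl.read_state(); print("target",P, s["tool_pos"],np.degrees(T2[2]), np.degrees(np.arctan2(-rot(s["tcp_rot"])[1,1],-rot(s["tcp_rot"])[0,1])))
E
```

```text
[ 5.31172980e+02  1.62536623e+01 -3.89271252e-02] [ 5.33617872e+02  1.70864358e+01 -7.84347375e-02] -168.3872528076172
-112 [[386.0, 314.0], [368.0, 313.0], [378.0, 296.0]]
-110 [[386.0, 317.0], [368.0, 317.0], [378.0, 300.0]]
-108 [[386.0, 321.0], [368.0, 320.0], [378.0, 303.0]]
-106 [[386.0, 324.0], [368.0, 323.0], [377.0, 307.0]]
-104 [[386.0, 327.0], [368.0, 327.0], [377.0, 310.0]]
-102 [[386.0, 331.0], [367.0, 330.0], [377.0, 313.0]]
-100 [[385.0, 334.0], [367.0, 333.0], [377.0, 317.0]]
-98 [[385.0, 337.0], [367.0, 336.0], [377.0, 320.0]]
-96 [[385.0, 340.0], [367.0, 340.0], [377.0, 324.0]]
dark rows 267.0 289.5 cols 364.5 379.5 nan
stop1 edge rows [[379.0, 254.0], [380.0, 242.0]]
target [465.57513145 -82.88948889 160.        ] [462.43909314 -90.96120548 301.36117878] -4.493979428724755 -2.202106437496513
  return _methods._mean(a, axis=axis, dtype=dtype,
  ret = ret.dtype.type(ret / rcount)
```

```bash
cat >> fit.py <<'E'
from scipy.optimize import least_squares
def pfit(a,C,T,z=160,it=3,half=9):
    # rod centres from perpendicular profiles -> offsets in mm -> rigid fit
    g=cv2.GaussianBlur(a["color"].min(2).astype(np.float32),(0,0),0.8)
    t=np.linspace(-half,half,61)
    for k in range(it):
        tan=np.gradient(C,axis=0); tan/=np.linalg.norm(tan,axis=1)[:,None]; N=np.c_[-tan[:,1],tan[:,0]]
        obs=[];nn=[];cc=[]
        for c,n in zip(C,N):
            u=wproj(a,w(T,c+t[:,None]*n,z)).astype(np.float32)
            v=cv2.remap(g,u[:,0].reshape(-1,1),u[:,1].reshape(-1,1),cv2.INTER_LINEAR).ravel()
            lo,hi=np.percentile(v,10),v.max(); on=v>(lo+hi)/2; x=t[on]
            if hi-lo<40 or abs(np.ptp(x)-8)>1.8 or x.size<15 : continue
            obs.append(x.mean());nn.append(n);cc.append(c)
        obs,nn,cc=map(np.array,(obs,nn,cc))
        R0=np.array([[np.cos(T[2]),-np.sin(T[2])],[np.sin(T[2]),np.cos(T[2])]])
        W=cc@R0.T+T[:2]+obs[:,None]*(nn@R0.T)
        def res(q):
            c,s=np.cos(q[2]),np.sin(q[2]);L=(W-q[:2])@np.array([[c,-s],[s,c]]); return ((L-cc)*nn).sum(1)
        r=least_squares(res,T,loss="soft_l1"); T=r.x
    return T,len(obs),np.abs(res(T)).mean(),cc
E
python3 - <<'E'
from fit import *
T=np.load("T.npy"); a=wcam(); cv2.imwrite("pics/w2raw.png",a["color"][...,::-1]); C=center(-85,35); C=C[(C[:,0]<25)]
T3,n,e,cc=pfit(a,C,T); print(T3,n,e,"y<-40 pts",(cc[:,1]<-40).sum(),"run2",(cc[:,1]>-3).sum())
np.save("T3.npy",T3)
g=a["color"].max(2); x=[(r,int(g[r,235:265].argmin()+235),int(g[r,235:265].min())) for r in range(165,232,3)]; print(x)
def blk(z,y): return wproj(a,w(T3,[(-65,y),(-55,y)],z))
for y in (-114,-110,-106,-102,-98,-94): print(y,blk(218,y).round(1).tolist())
s=ctrl.read_state();print(s["tool_pos"],np.degrees(T3[2]))
im=a["color"][150:300,190:310].copy();im=cv2.resize(im,None,fx=4,fy=4,interpolation=cv2.INTER_CUBIC)
for Tq,col in((T3,(255,0,0)),(T,(0,0,255))):
    for u in wproj(a,w(Tq,center(-120,35))): cv2.circle(im,(int((u[0]-190)*4),int((u[1]-150)*4)),1,col,-1)
save({"color":im},"w2.png")
E
```

```text
[ 5.31418589e+02  1.68547383e+01 -3.58977705e-02] 20 0.11691007543884388 y<-40 pts 5 run2 11
[(165, 245, 100), (168, 263, 84), (171, 263, 78), (174, 251, 93), (177, 245, 44), (180, 250, 43), (183, 252, 42), (186, 247, 44), (189, 246, 45), (192, 243, 47), (195, 243, 53), (198, 243, 53), (201, 243, 52), (204, 243, 52), (207, 246, 57), (210, 253, 58), (213, 245, 62), (216, 258, 120), (219, 236, 124), (222, 245, 125), (225, 243, 124), (228, 261, 123), (231, 255, 123)]
-114 [[254.9, 190.7], [242.4, 190.7]]
-110 [[254.9, 195.4], [242.5, 195.4]]
-106 [[254.9, 200.1], [242.6, 200.1]]
-102 [[255.0, 204.7], [242.6, 204.7]]
-98 [[255.0, 209.2], [242.7, 209.3]]
-94 [[255.0, 213.8], [242.8, 213.8]]
[462.43298314 -90.52644322 301.50262911] -2.05679074472125
```

View pics/w2.png

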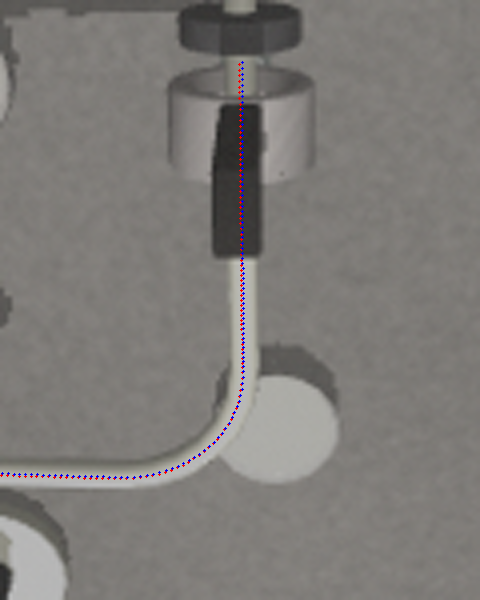

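Fit and picture agree. The rod centre line runs through the fin, which sits at crop cols 213–261 with its near end at row 258, giving rail y ≈ −103. Approaching.

Request:
play_rows(travel=[[0.02,0.02,-0.25],[0.02,0.02,-0.25],[0.01,0.02,-0.25],[0,0,-0.15],[0,0,0]], dr=[[0,0,0],[0,0,0],[0,0,0],[0,0,0],[0,0,0]], hand=[0.6,0.6,0.6,0.6,0.6])

```text
clock: 3.1
tool_pos: [466.1, -83.6, 207.7]
tcp_rot: [-0.49, 0.51, 0.492, 0.508]
force: [0.5, -0.1, -0.5]
finger_gap: 0.603
```

Request:
play_rows(travel=[[0,0,-0.14],[0,0,-0.14],[0,0,0],[0,0,0]], dr=[[0,0,0],[0,0,0],[0,0,0],[0,0,0]], hand=[0.6,0.6,0.5,0.5])

```text
clock: 3.43
tool_pos: [467.6, -84.7, 184.4]
tcp_rot: [-0.491, 0.509, 0.49, 0.509]
force: [-0.7, -0.3, -0.2]
finger_gap: 0.501
```

```bash
python3 - <<'E'
from h import *
T=np.load("T3.npy"); a=wcam(); s=ctrl.read_state()
P=w(T,(-60,-103.3),183)[0]; M=rot(s["tcp_rot"])
print(s["tool_pos"],"to go",P-s["tool_pos"],"yaw",np.degrees(np.arctan2(-M[1,1],-M[0,1])),s["force"],s["finger_gap"])
save(a,"w3.png",(100,100,420,384),2)
E
```

```text
[467.98490388 -84.87142962 185.01108642] to go [-0.23510275  0.6461232  -2.01108642] yaw -2.159083004935751 [-0.12801277  0.34442125  0.69747937] 0.5028896657828483
```

View pics/w3.png

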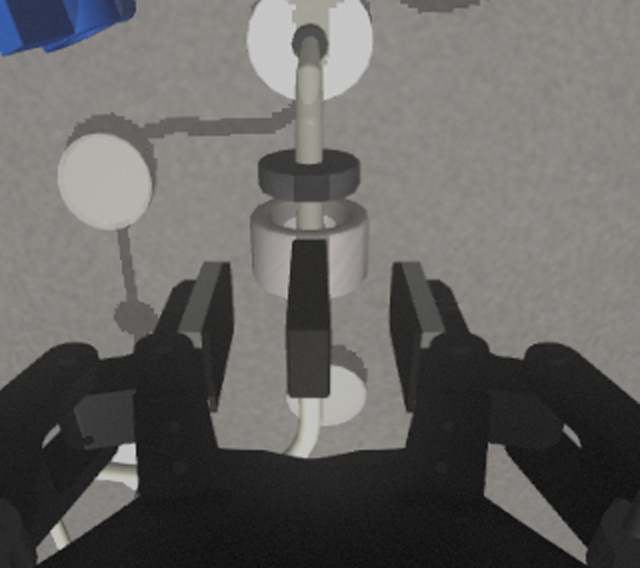

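The fin (crop cols 288–330) is centred between the open pads (inner faces at cols 233 and 390). Now I close.

Request:
play_rows(travel=[[0,0,-0.01],[0,0,0],[0,0,0],[0,0,0],[0,0,0]], dr=[[0,0,0],[0,0,0],[0,0,0],[0,0,0],[0,0,0]], hand=[0,0,0,0,0], grip_force=45)

```text
clock: 3.9
tool_pos: [467.9, -85.2, 183.2]
tcp_rot: [-0.491, 0.509, 0.49, 0.51]
force: [-0.4, 1.3, 4.1]
finger_gap: 0.11
```

Request:
play_rows(travel=[[0,0,0],[0,0,0],[0,0,0.03],[0,0,0.03],[0,0,0]], dr=[[0,0,0],[0,0,0],[0,0,0],[0,0,0],[0,0,0]], hand=[0,0,0,0,0])

```text
clock: 4.32
tool_pos: [467.5, -85.4, 188.4]
tcp_rot: [-0.49, 0.51, 0.49, 0.51]
force: [-0.5, -0.0, -1.0]
finger_gap: 0.108
```

Request:
play_rows(travel=[[0,0,0],[0,0,0]], dr=[[0,0,0],[0,0,0]], hand=[0,0])

```text
clock: 4.48
tool_pos: [467.4, -85.3, 187.8]
tcp_rot: [-0.49, 0.51, 0.49, 0.509]
force: [-0.0, 0.5, -1.5]
finger_gap: 0.116
```

Request:
play_rows(travel=[[0,0.04,0],[0,0.08,0],[0.01,0.08,0],[0,0.08,0],[0,0.08,0]], dr=[[0,0,0],[0,0,0],[0,0,0],[0,0,0],[0,0,0]], hand=[0,0,0,0,0])

```text
clock: 4.9
tool_pos: [468.5, -48.1, 188.2]
tcp_rot: [-0.49, 0.51, 0.49, 0.509]
force: [-0.4, -0.1, -0.9]
finger_gap: 0.106
```

Request:
play_rows(travel=[[0.01,0.08,0],[0,0.08,0],[0,0.08,0],[0,0.07,0],[0,0,0]], dr=[[0,0,0],[0,0,0],[0,0,0],[0,0,0],[0,0,0]], hand=[0,0,0,0,0])

```text
clock: 5.32
tool_pos: [469.6, -17.0, 188.2]
tcp_rot: [-0.49, 0.509, 0.491, 0.509]
force: [-0.5, -0.1, -0.8]
finger_gap: 0.112
```

```bash
cat > plan.py <<'E'
from h import *
import sys
T=np.load("T3.npy")
def pose(s):  # s: arc length from (-60,-35); returns rail xy, yaw offset(deg)
    L=35*np.pi/2
    if s<0: return (-60,-35+s),0
    if s<L: a=s/35; return (-25-35*np.cos(a),-35+35*np.sin(a)),-np.degrees(a)
    if s<L+50: return (-25+s-L,0),-90
    if s<2*L+50: a=(s-L-50)/35; return (25+35*np.sin(a),35-35*np.cos(a)),-90+np.degrees(a)
    return (60,35+s-2*L-50),0
def now():
    s=ctrl.read_state(); M=rot(s["tcp_rot"]); p=s["tool_pos"]
    r=w([0,0,-T[2]],p[:2]-T[:2])[0,:2]
    return p,np.degrees(np.arctan2(-M[1,1],-M[0,1])),r,s
def plan(s0,s1,n):
    p,y,r,s=now(); print("now",p.round(1),"rail",r.round(1),"yaw rel",round(y-np.degrees(T[2]),2),"tilt",np.degrees(np.arccos(-rot(s["tcp_rot"])[2,0])).round(2),"F",s["force"].round(1),"q6",s["q"][5].round(2),"tq",s["wrist_torque"].round(2))
    c=np.array([*p[:2],0]);cy=y; rows=[]
    for k in np.linspace(s0,s1,n+1)[1:]:
        xy,a=pose(k); t=w(T,xy)[0]; ty=np.degrees(T[2])+a
        d=np.round((t[:2]-c[:2])/100,3); dy=np.clip(round(((ty-cy+180)%360-180)/4,2),-1,1)
        c[:2]+=d*100; cy+=dy*4; rows.append((d[0],d[1],dy))
    for i in range(0,n,5): print([(float(a),float(b),float(g)) for a,b,g in rows[i:i+5]])
plan(*map(float,sys.argv[1:3]),int(sys.argv[3]))
E
python3 plan.py 0 54.978 25
```

```text
now [469.6 -17.  188.2] rail [-60.6 -36.1] yaw rel -0.1 tilt 0.01 F [-0.5 -0.1 -0.8] q6 -0.43 tq [-0.05 -0.03  0.01]
[(0.008, 0.032, -0.88), (0.003, 0.022, -0.9), (0.004, 0.022, -0.9), (0.006, 0.021, -0.9), (0.006, 0.021, -0.9)]
[(0.009, 0.02, -0.9), (0.009, 0.02, -0.9), (0.011, 0.019, -0.9), (0.012, 0.019, -0.9), (0.013, 0.018, -0.9)]
[(0.014, 0.016, -0.9), (0.015, 0.016, -0.9), (0.016, 0.015, -0.9), (0.017, 0.014, -0.9), (0.018, 0.013, -0.9)]
[(0.018, 0.012, -0.9), (0.02, 0.01, -0.9), (0.02, 0.01, -0.9), (0.02, 0.008, -0.9), (0.021, 0.006, -0.9)]
[(0.021, 0.006, -0.9), (0.022, 0.004, -0.9), (0.022, 0.002, -0.9), (0.022, 0.002, -0.9), (0.022, -0.0, -0.9)]
```

Request:
play_rows(travel=[[0.008,0.032,0],[0.003,0.022,0],[0.004,0.022,0],[0.006,0.021,0],[0.006,0.021,0]], dr=[[0,0,-0.88],[0,0,-0.9],[0,0,-0.9],[0,0,-0.9],[0,0,-0.9]], hand=[0,0,0,0,0])

```text
clock: 5.73
tool_pos: [472.3, -6.5, 188.3]
tcp_rot: [-0.404, 0.58, 0.404, 0.58]
force: [0.2, 0.5, -0.7]
finger_gap: 0.11
```

Request:
play_rows(travel=[[0.009,0.02,0],[0.009,0.02,0],[0.011,0.019,0],[0.012,0.019,0],[0.013,0.018,0]], dr=[[0,0,-0.9],[0,0,-0.9],[0,0,-0.9],[0,0,-0.9],[0,0,-0.9]], hand=[0,0,0,0,0])

```text
clock: 6.15
tool_pos: [477.7, 3.1, 188.3]
tcp_rot: [-0.308, 0.637, 0.308, 0.636]
force: [0.1, 0.4, -0.2]
finger_gap: 0.111
```

Request:
play_rows(travel=[[0.014,0.016,0],[0.015,0.016,0],[0.016,0.015,0],[0.017,0.014,0],[0.018,0.013,0]], dr=[[0,0,-0.9],[0,0,-0.9],[0,0,-0.9],[0,0,-0.9],[0,0,-0.9]], hand=[0,0,0,0,0])

```text
clock: 6.57
tool_pos: [485.7, 10.5, 188.3]
tcp_rot: [-0.205, 0.677, 0.205, 0.677]
force: [-0.5, 0.3, -0.7]
finger_gap: 0.112
```

Request:
play_rows(travel=[[0.018,0.012,0],[0.02,0.01,0],[0.02,0.01,0],[0.02,0.008,0],[0.021,0.006,0]], dr=[[0,0,-0.9],[0,0,-0.9],[0,0,-0.9],[0,0,-0.9],[0,0,-0.9]], hand=[0,0,0,0,0])

```text
clock: 6.98
tool_pos: [495.6, 15.1, 188.2]
tcp_rot: [-0.096, 0.701, 0.096, 0.7]
force: [0.6, 0.1, -0.1]
finger_gap: 0.111
```

Request:
play_rows(travel=[[0.021,0.006,0],[0.022,0.004,0],[0.022,0.002,0],[0.022,0.002,0],[0.022,0,0]], dr=[[0,0,-0.9],[0,0,-0.9],[0,0,-0.9],[0,0,-0.9],[0,0,-0.9]], hand=[0,0,0,0,0])

```text
clock: 7.4
tool_pos: [506.5, 16.4, 188.2]
tcp_rot: [0.014, 0.707, -0.014, 0.707]
force: [-1.0, 0.3, -0.3]
finger_gap: 0.11
```

```bash
python3 plan.py 54.978 104.978 7; python3 - <<'E'
from h import *
a=wcam(); im=a["color"].copy(); save({"color":im},"w4.png",(100,60,420,384),2)
E
```

```text
now [506.5  16.4 188.2] rail [-24.8  -1.4] yaw rel -90.28 tilt 0.01 F [-1.   0.3 -0.3] q6 -2.04 tq [0.02 0.02 0.03]
[(0.07, 0.011, 0.07), (0.072, -0.003, 0.0), (0.071, -0.002, 0.0), (0.071, -0.003, 0.0), (0.072, -0.002, 0.0)]
[(0.071, -0.003, 0.0), (0.072, -0.002, 0.0)]
```

View pics/w4.png

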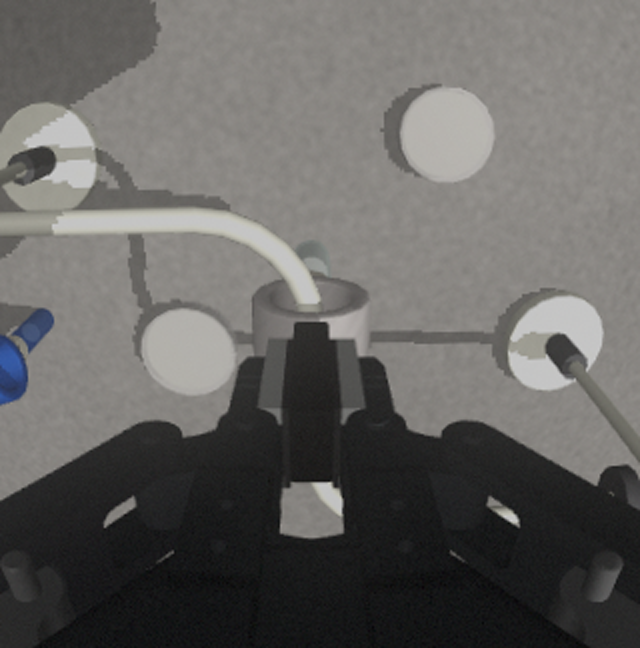

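The fin is still between the pads and the rod runs through the ring at crop (310,295). The carrier is round the first bend with next to no force, so I continue along run 2.

Request:
play_rows(travel=[[0.05,0.01,0],[0.072,-0.003,0],[0.072,-0.002,0],[0.072,-0.003,0],[0.072,-0.002,0]], dr=[[0,0,0.07],[0,0,0],[0,0,0],[0,0,0],[0,0,0]], hand=[0,0,0,0,0])

```text
clock: 7.87
tool_pos: [541.1, 16.5, 188.1]
tcp_rot: [0.011, 0.707, -0.011, 0.707]
force: [0.2, 0.2, -0.3]
finger_gap: 0.111
```

Request:
play_rows(travel=[[0.072,-0.003,0],[0.072,-0.002,0],[0.018,0,0],[0,0,0]], dr=[[0,0,0],[0,0,0],[0,0,0],[0,0,0]], hand=[0,0,0,0])

```text
clock: 8.2
tool_pos: [556.8, 16.0, 187.8]
tcp_rot: [0.012, 0.707, -0.012, 0.707]
force: [-0.6, 0.5, -1.4]
finger_gap: 0.106
```

```bash
python3 plan.py 104.978 159.956 25; python3 - <<'E'
from fit import *
T=np.load("T3.npy"); a=wcam()
C=center(-85,35);C=C[(C[:,0]<-5)]
print(pfit(a,C,T)[:3],T)
E
```

```text
now [556.8  16.  187.8] rail [25.4  0. ] yaw rel -89.83 tilt 0.05 F [-0.6  0.5 -1.4] q6 -1.99 tq [0.03 0.05 0.  ]
[(0.018, -0.0, 0.86), (0.022, 0.001, 0.9), (0.022, 0.003, 0.9), (0.021, 0.004, 0.9), (0.021, 0.005, 0.9)]
[(0.021, 0.007, 0.9), (0.021, 0.008, 0.9), (0.02, 0.009, 0.9), (0.019, 0.011, 0.9), (0.019, 0.011, 0.9)]
[(0.018, 0.013, 0.9), (0.017, 0.014, 0.9), (0.016, 0.015, 0.9), (0.015, 0.016, 0.9), (0.014, 0.017, 0.9)]
[(0.013, 0.018, 0.9), (0.012, 0.018, 0.9), (0.01, 0.02, 0.9), (0.01, 0.019, 0.9), (0.008, 0.021, 0.9)]
[(0.007, 0.021, 0.9), (0.006, 0.021, 0.9), (0.004, 0.022, 0.9), (0.003, 0.021, 0.9), (0.001, 0.022, 0.9)]Traceback (most recent call last):
  File "<stdin>", line 4, in <module>
  File "fit.py", line 26, in pfit
    W=cc@R0.T+T[:2]+obs[:,None]*(nn@R0.T)
      ~~^~~~~
ValueError: matmul: Input operand 1 has a mismatch in its core dimension 0, with gufunc signature (n?,k),(k,m?)->(n?,m?) (size 2 is different from 0)
```

Request:
play_rows(travel=[[0.018,0,0],[0.022,0.001,0],[0.022,0.003,0],[0.021,0.004,0],[0.021,0.005,0]], dr=[[0,0,0.86],[0,0,0.9],[0,0,0.9],[0,0,0.9],[0,0,0.9]], hand=[0,0,0,0,0])

```text
clock: 8.67
tool_pos: [566.7, 17.4, 188.5]
tcp_rot: [-0.099, 0.7, 0.099, 0.7]
force: [-0.6, 0.2, -0.5]
finger_gap: 0.11
```

Request:
play_rows(travel=[[0.021,0.007,0],[0.021,0.008,0],[0.02,0.009,0],[0.019,0.011,0],[0.019,0.011,0]], dr=[[0,0,0.9],[0,0,0.9],[0,0,0.9],[0,0,0.9],[0,0,0.9]], hand=[0,0,0,0,0])

```text
clock: 9.08
tool_pos: [576.7, 22.1, 188.5]
tcp_rot: [-0.208, 0.676, 0.208, 0.676]
force: [0.2, 1.3, -0.4]
finger_gap: 0.112
```

Request:
play_rows(travel=[[0.018,0.013,0],[0.017,0.014,0],[0.016,0.015,0],[0.015,0.016,0],[0.014,0.017,0]], dr=[[0,0,0.9],[0,0,0.9],[0,0,0.9],[0,0,0.9],[0,0,0.9]], hand=[0,0,0,0,0])

```text
clock: 9.5
tool_pos: [584.7, 29.6, 188.5]
tcp_rot: [-0.311, 0.635, 0.311, 0.635]
force: [-0.0, 0.4, -0.3]
finger_gap: 0.112
```

Request:
play_rows(travel=[[0.013,0.018,0],[0.012,0.018,0],[0.01,0.02,0],[0.01,0.019,0],[0.008,0.021,0]], dr=[[0,0,0.9],[0,0,0.9],[0,0,0.9],[0,0,0.9],[0,0,0.9]], hand=[0,0,0,0,0])

```text
clock: 9.92
tool_pos: [589.9, 39.2, 188.5]
tcp_rot: [-0.406, 0.579, 0.406, 0.579]
force: [0.5, -0.1, -1.1]
finger_gap: 0.109
```

Request:
play_rows(travel=[[0.007,0.021,0],[0.006,0.021,0],[0.004,0.022,0],[0.003,0.021,0],[0.001,0.022,0]], dr=[[0,0,0.9],[0,0,0.9],[0,0,0.9],[0,0,0.9],[0,0,0.9]], hand=[0,0,0,0,0])

```text
clock: 10.33
tool_pos: [592.0, 49.9, 188.5]
tcp_rot: [-0.492, 0.508, 0.492, 0.508]
force: [0.1, -0.5, -1.3]
finger_gap: 0.107
```

```bash
python3 plan.py 159.956 229.956 10; python3 - <<'E'
from h import *
T=np.load("T3.npy")
a=wcam(); im=cv2.resize(a["color"],None,fx=1.5,fy=1.5)
for u in wproj(a,w(T,center(-130,128))): cv2.circle(im,tuple(int(v*1.5) for v in u),1,(255,0,0),-1)
save({"color":im},"w5.png")
E
```

```text
now [592.   49.9 188.5] rail [59.4 35.2] yaw rel 0.21 tilt 0.01 F [ 0.1 -0.5 -1.3] q6 -0.45 tq [-0.01  0.03  0.  ]
[(0.009, 0.068, -0.05), (0.002, 0.07, -0.0), (0.003, 0.07, -0.0), (0.002, 0.07, -0.0), (0.003, 0.07, -0.0)]
[(0.002, 0.07, -0.0), (0.003, 0.07, -0.0), (0.002, 0.07, -0.0), (0.003, 0.069, -0.0), (0.002, 0.07, -0.0)]
```

View pics/w5.png

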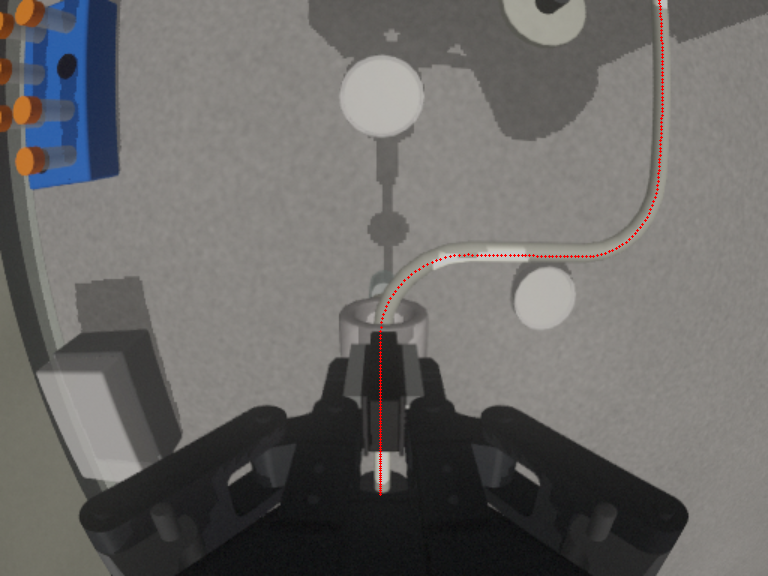

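The overlay sits on the rod and the ring is round the second bend, at picture (383,320). Now along run 3, then I creep up to the stop.

Request:
play_rows(travel=[[0.005,0.05,0],[0.004,0.07,0],[0.003,0.07,0],[0.003,0.07,0],[0.003,0.07,0]], dr=[[0,0,-0.05],[0,0,0],[0,0,0],[0,0,0],[0,0,0]], hand=[0,0,0,0,0])

```text
clock: 10.8
tool_pos: [594.0, 83.7, 188.2]
tcp_rot: [-0.49, 0.51, 0.49, 0.51]
force: [-0.6, -0.0, -0.9]
finger_gap: 0.108
```

Request:
play_rows(travel=[[0.002,0.07,0],[0.003,0.07,0],[0.002,0.07,0],[0.003,0.07,0],[0.002,0.06,0]], dr=[[0,0,0],[0,0,0],[0,0,0],[0,0,0],[0,0,0]], hand=[0,0,0,0,0])

```text
clock: 11.22
tool_pos: [595.2, 117.6, 188.2]
tcp_rot: [-0.49, 0.51, 0.49, 0.51]
force: [-0.1, 0.5, -1.2]
finger_gap: 0.11
```

Request:
play_rows(travel=[[0,0.02,0],[0,0.01,0],[0,0.01,0],[0,0.01,0],[0,0,0]], dr=[[0,0,0],[0,0,0],[0,0,0],[0,0,0],[0,0,0]], hand=[0,0,0,0,0])

```text
clock: 11.63
tool_pos: [595.2, 121.6, 188.3]
tcp_rot: [-0.49, 0.51, 0.49, 0.51]
force: [-0.0, 0.0, -1.4]
finger_gap: 0.108
```

```bash
python3 plan.py 229 238 3
```

```text
now [595.2 121.6 188.3] rail [ 60. 107.] yaw rel -0.19 tilt 0.01 F [-0.   0.  -1.4] q6 -0.57 tq [-0.05 -0.01 -0.02]
[(-0.0, 0.001, 0.05), (0.001, 0.03, -0.0), (0.001, 0.03, -0.0)]
```

Request:
play_rows(travel=[[0,0,-0.025],[0,0,-0.023],[0,0.01,0],[0,0.01,0],[0,0.01,0]], dr=[[0,0,0.05],[0,0,0],[0,0,0],[0,0,0],[0,0,0]], hand=[0,0,0,0,0])

```text
clock: 12.05
tool_pos: [595.2, 124.7, 183.3]
tcp_rot: [-0.491, 0.509, 0.491, 0.509]
force: [0.3, -0.4, -1.0]
finger_gap: 0.115
```

Request:
play_rows(travel=[[0,0.01,0],[0,0.01,0],[0,0,0]], dr=[[0,0,0],[0,0,0],[0,0,0]], hand=[0,0,0])

```text
clock: 12.3
tool_pos: [595.1, 125.3, 183.4]
tcp_rot: [-0.491, 0.51, 0.49, 0.508]
force: [-0.4, -5.9, -0.0]
finger_gap: 0.109
```

Contact with the stop: −5.9 N along y. I ease the push slightly and release.

Request:
play_rows(travel=[[0,-0.005,0],[0,0,0],[0,0,0],[0,0,0],[0,0,0]], dr=[[0,0,0],[0,0,0],[0,0,0],[0,0,0],[0,0,0]], hand=[0,0,0.25,0.35,0.45], grip_force=20)

```text
clock: 12.72
tool_pos: [595.3, 126.9, 183.7]
tcp_rot: [-0.491, 0.508, 0.491, 0.509]
force: [-0.6, 0.8, 0.5]
finger_gap: 0.445
```

Request:
play_rows(travel=[[0,0,0],[0,0,0.1],[0,0,0.2],[0,0,0.3],[0,0,0.3]], dr=[[0,0,0],[0,0,0],[0,0,0],[0,0,0],[0,0,0]], hand=[0.5,0.5,0.5,0.5,0.5])

```text
clock: 13.13
tool_pos: [594.8, 126.2, 274.8]
tcp_rot: [-0.491, 0.509, 0.491, 0.508]
force: [1.1, -0.6, 0.5]
finger_gap: 0.501
```

Request:
play_rows(travel=[[0,0.1,0.1],[0,0.2,0],[0,0.2,0],[0,0.1,0],[0,0,0]], dr=[[0,0,0],[0,0,0],[0,0,0],[0,0,0],[0,0,0]], hand=[0.5,0.5,0.5,0.5,0.5])

```text
clock: 13.55
tool_pos: [595.0, 188.1, 283.4]
tcp_rot: [-0.491, 0.508, 0.492, 0.508]
force: [0.2, -0.3, -0.4]
finger_gap: 0.497
```

```bash
python3 - <<'E'
from h import *
T=np.load("T3.npy")
a=wcam(); im=cv2.resize(a["color"][90:340,150:400],None,fx=2.3,fy=2.3,interpolation=cv2.INTER_CUBIC)
o=lambda P,z:tuple(int(v) for v in (wproj(a,w(T,P,z))[0]-[150,90])*2.3)
for P,z in(((55,103),218),((65,103),218),((65,123),218),((55,123),218)): cv2.circle(im,o(P,z),3,(0,255,0),-1)
for P,z in(((60,102),170),((60,124),170),((60,124),175)): cv2.circle(im,o(P,z),3,(255,0,0),-1)
save({"color":im},"w6.png")
p=ctrl.read_camera("side"); save(p,"s6.png",(225,130,345,230),5)
print(ctrl.read_state()["tool_pos"])
E
```

```text
[595.18242801 186.27104626 283.6250626 ]
```

View pics/w6.png

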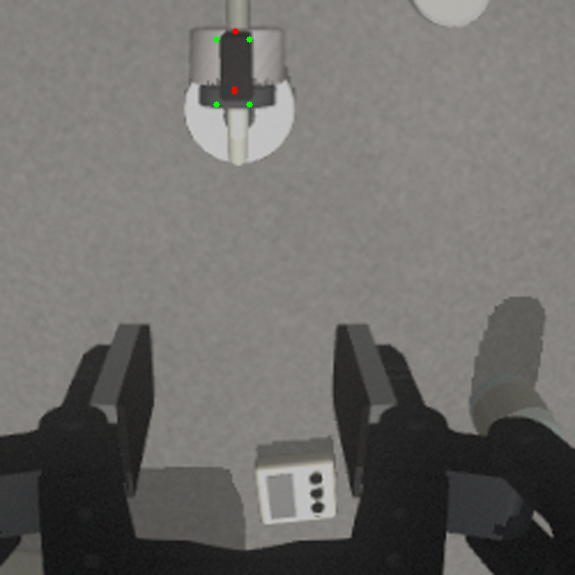

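```bash
python3 - <<'E'
from h import *
a=wcam(); im=cv2.resize(a["color"][95:145,225:280],None,fx=9,fy=9,interpolation=cv2.INTER_CUBIC)
im=np.clip(im.astype(float)*1.8,0,255).astype(np.uint8)[:450]
b=cv2.imread("pics/s6.png")[...,::-1]; b=cv2.resize(b[0:350,0:300],(300,350)); c=np.zeros((450,300,3),np.uint8);c[:350]=b
save({"color":np.hstack([im,c])},"w7.png")
E
```

```text
(no output)
```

View pics/w7.png

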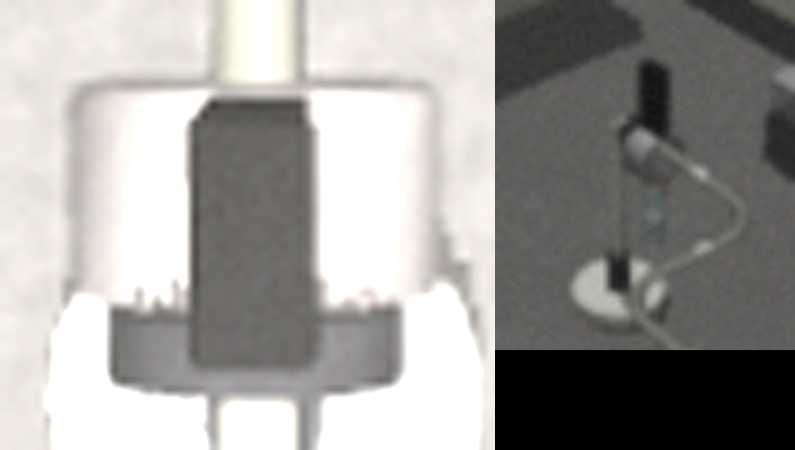

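The enlarged crop shows the ring's end face flush on the stop disc at row ~305, with no gap and the fin upright. In the side view the carrier hangs at the far end with its vial below. Before handing in I check that it is at rest and the spare hasn't moved.

```bash
python3 - <<'E'
from h import *
a=wcam()
for _ in range(8): b=wcam()
d=cv2.absdiff(cv2.GaussianBlur(a["color"],(0,0),1),cv2.GaussianBlur(b["color"],(0,0),1))[95:145,225:280]; print("motion diff",d.mean(),d.max())
p=ctrl.read_camera("top")
print([(m["extent"],round(m["confidence"],2)) for m in ctrl.masks_of(p,"spare_center")])
s=ctrl.read_state();print(s["clock"],s["force"].round(1)); print(ctrl.job_done())
E
```

```text
motion diff 0.7722424242424243 10
[]
14.25 [-0.1  0.3  0.3]
the job is handed in; nothing more can be done
None
```

The carrier is parked at the far end of the rail, its ring up against the stop on run 3, and the job was handed in at 14.25 s. I gripped it by the fin, lifted it about 5 mm and slid it along the rail, turning it with the rod at both bends. Then I lowered it to hang, pushed it onto the stop, released it and moved the arm clear.

- **At the stop:** the wrist force read about 6 N when the ring met the disc. After release, the enlarged wrist picture shows the ring flush on the disc with no visible gap and the fin upright.
- **Position check:** in that picture the fin sits about 2 mm short of my predicted park position. That is within the camera calibration error, so I trust the contact force and the flush view.
- **At rest:** wrist pictures about 0.4 s apart differed by a mean of 0.8 out of 255. No force reading during the carry went above about 1.5 N, and the gripper was touching nothing at the end.
- **Check that failed:** my final look for the spare carrier from the top camera returned no detection, so its position was not confirmed by picture. The arm never went near it or the blue look-alike.

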